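# Shine the inspection lamp into the uncapped bottle

### The job

I want to look for glass chips inside the one small bottle in the crate that has no cap. Press the tail switch of the pocket lamp fully in while the lamp stands in its charging cradle, then lift the lamp out, carry it over the bottles and hold it still and upright, head down, centred about a centimetre above that bottle's open mouth, so that it shines straight in. Do not touch any bottle in the crate with the lamp or shift or tip any bottle in the crate or lying on the sheet, and finish with the gripper still holding the lamp there: do not put it down.

Things in the scene. Friction and masses are not known exactly. Their poses are not given: they have to be found in the camera images.
- lamp_centre (a point): Pocket inspection lamp, a metal torch 115 mm long without its switch, standing upright, head down, in the charging cradle. This point is on its axis, 58 mm above the lens face. z runs along the lamp from head (bottom) to tail (top). The head is 31 mm across over the lowest 20 mm, tapers until 30 mm, and the round barrel above it is 25 mm across up to the tail. Grasp the barrel at any heading, about 75 mm above the lens face. 0.12 to 0.23 kg.
- lamp_lens (a point): Centre of the lamp's flat lens face, the lowest point of the upright lamp. z is the lamp axis, towards the tail. In the cradle it stands 12 mm above the table.
- lamp_switch (a joint): Tail switch of the lamp, a rubber button 17 mm across that stands out 6 mm from the tail. 0 is out, 0.004 m is fully in; it springs back when let go. Starts to move at about 1.6 N and is fully in at about 5 N; it clicks from 0.0028 m on.
- switch_top (a point): Centre of the top of the tail switch, on the lamp axis, 121 mm above the lens face (133 mm above the table while the lamp stands in the cradle).
- cradle: Charging cradle fixed on the table: low black block 90 x 90 x 36 mm with a round pocket 35 mm wide and 24 mm deep in the middle of its top, in which the lamp stands. Origin at the centre of its underside, z up. It is on one side of the robot, left or right.
- crate: Grey plastic bottle crate fixed on the table, open on top, 120 x 178 x 80 mm high, with 2 x 3 cells of about 54 mm at 58 mm pitch, one small bottle in each. Origin at the centre of its underside, x along the 120 mm side, y along the 178 mm side, z up. It is on the side opposite to the cradle.
- open_mouth (a point): Centre of the open mouth, at the rim, of the only bottle in the crate without a cap: 49 mm across, 185 mm high, loose in its cell, rim 189 mm above the table; neck 26 mm outside, bore 18 mm. z up along the bottle's axis.
- bottle_open: The same uncapped bottle; origin at the centre of its underside, z up.
- bottle_capped1: One of five closed small bottles in the crate: 49 mm across, screw cap 29 mm across, top of the cap 187 mm above the bottle's foot and 191 mm above the table. Origin at the centre of its underside, z up.
- bottle_capped2: One of five closed small bottles in the crate: 49 mm across, screw cap 29 mm across, top of the cap 187 mm above the bottle's foot and 191 mm above the table. Origin at the centre of its underside, z up.
- bottle_capped3: One of five closed small bottles in the crate: 49 mm across, screw cap 29 mm across, top of the cap 187 mm above the bottle's foot and 191 mm above the table. Origin at the centre of its underside, z up.
- bottle_capped4: One of five closed small bottles in the crate: 49 mm across, screw cap 29 mm across, top of the cap 187 mm above the bottle's foot and 191 mm above the table. Origin at the centre of its underside, z up.
- bottle_capped5: One of five closed small bottles in the crate: 49 mm across, screw cap 29 mm across, top of the cap 187 mm above the bottle's foot and 191 mm above the table. Origin at the centre of its underside, z up.
- lying0_centre (a point): One of three big bottles lying side by side, necks towards the robot, in the ribs of a clear sheet in the middle of the table between cradle and crate: 74 mm across, 300 mm long, tops 77 mm above the table. This point is on its axis, in the body, 105 mm from the bottle's bottom.
- lying1_centre (a point): One of three big bottles lying side by side, necks towards the robot, in the ribs of a clear sheet in the middle of the table between cradle and crate: 74 mm across, 300 mm long, tops 77 mm above the table. This point is on its axis, in the body, 105 mm from the bottle's bottom.
- lying2_centre (a point): One of three big bottles lying side by side, necks towards the robot, in the ribs of a clear sheet in the middle of the table between cradle and crate: 74 mm across, 300 mm long, tops 77 mm above the table. This point is on its axis, in the body, 105 mm from the bottle's bottom.
Not all that is in view belongs to the job. Leave any brown or pink look-alike of the part that bears lamp_centre alone.

How it is judged:
On the way, in this order (a step that is already met when the one before it is completed fails the run):
1. the tail switch is pressed in while the lamp stands in its cradle (value of joint lamp_switch above 0.0028 m and distance of lamp_centre from where it was at the start of the episode below 0.01 m), for 0.04 s.
2. the gripper has lifted the lamp clear of the cradle (z of lamp_lens in the frame of cradle above 0.045 m and contact force between the fingers and lamp above 1 N), for 0.1 s.
At the end, for the whole second after the job is handed in: The gripper holds the lamp still and upright (within 7 degrees), its lens 3 to 20 mm above the open mouth, centred within 7 mm, touching no bottle; the bottles in the crate stand upright (0.15 rad) within 20 mm of their starts, and the lying bottles are within 20 mm of theirs (horizontal distance between lamp_lens and open_mouth below 0.007 m and z of lamp_lens in the frame of open_mouth between 0.003 and 0.02 m and angle between lamp_lens's own z axis and vertical below 0.12 rad and contact force between the fingers and lamp above 1 N and contact force between lamp and bottle_open below 0.1 N and linear speed of lamp below 0.02 m/s and angle between each of bottle_open, bottle_capped1, bottle_capped2, bottle_capped3, bottle_capped4, bottle_capped5's own z axis and vertical below 0.15 rad and distance of each of bottle_open, bottle_capped1, bottle_capped2, bottle_capped3, bottle_capped4, bottle_capped5, lying0_centre, lying1_centre, lying2_centre from where it was at the start of the episode below 0.02 m); the arm keeps its last pose, push and grip.
It fails at once if the lamp touches a bottle in the crate (over 0.5 N) (contact force between lamp and bottle_open above 0.5 N or contact force between lamp and bottle_capped1 above 0.5 N or contact force between lamp and bottle_capped2 above 0.5 N or contact force between lamp and bottle_capped3 above 0.5 N or contact force between lamp and bottle_capped4 above 0.5 N or contact force between lamp and bottle_capped5 above 0.5 N).
It fails at once if a bottle in the crate or on the sheet is shifted by over 20 mm or a crate bottle tipped by over 0.15 rad ((angle between bottle_open's own z axis and vertical above 0.15 rad or distance of bottle_open from where it was at the start of the episode above 0.02 m) or (angle between bottle_capped1's own z axis and vertical above 0.15 rad or distance of bottle_capped1 from where it was at the start of the episode above 0.02 m) or (angle between bottle_capped2's own z axis and vertical above 0.15 rad or distance of bottle_capped2 from where it was at the start of the episode above 0.02 m) or (angle between bottle_capped3's own z axis and vertical above 0.15 rad or distance of bottle_capped3 from where it was at the start of the episode above 0.02 m) or (angle between bottle_capped4's own z axis and vertical above 0.15 rad or distance of bottle_capped4 from where it was at the start of the episode above 0.02 m) or (angle between bottle_capped5's own z axis and vertical above 0.15 rad or distance of bottle_capped5 from where it was at the start of the episode above 0.02 m) or distance of any of lying0_centre, lying1_centre, lying2_centre from where it was at the start of the episode above 0.02 m).
It also fails if it takes over 51 s, if anything falls off the work surface, if the arm or the gripper's body presses on something with over 40 N, if the wrist force passes 120 N, or if a joint passes its speed limit or range.

### The arm

A 6-joint arm with a two-finger parallel gripper is mounted at the origin on the work surface. World frame = base frame: x ahead of the robot, y to its left, z up, the work surface at z = 0. Lengths are in m, angles in rad, forces in N, time in s.
With the tool pointing down it reaches from about 0.35 to 0.85 m from the base axis. Payload 8.1 kg.
Tool frame: the origin (TCP) lies on the mounting face of the last link; the fingertips stand 186 mm ahead of it and the grasp point (between the pads) lies 167 mm ahead of it; z points along the fingers, y is the direction in which the jaws open and shut (so a half turn about z gives the same grasp; the last joint's range is limited). The gripper opens to 93 mm and grips with 3 to 60 N. Pads are 15 mm wide; open, the fingers measure 128 mm over their backs; the gripper's body (75 mm by 188 mm) begins 65 mm behind the grasp point.
Start: joints at [1.072, 0.13, 1.488, -0, 1.523, -0.085], TCP at [0.241, 0.549, 0.405] pointing down, gripper open.
Joint ranges: [-2.96, 2.96], [-0.89, 2.26], [0.02, 2.5], [-1.34, 4.48], [0, 2.73], [-2.66, 2.66]. Speed limits (rad/s): [2.39, 2.39, 2.79, 3.14, 3.14, 3.14].

### API

Orientations are given as a rotation vector (axis times angle).
In Python, from plant import robot, read_camera, spotter gives the robot as it stands.
- The arm moves only by the tool arm_command, never from a script. Its arguments are lists of equal length, an entry for each row: "xyz": the shift along the world's x, y, z in cm, a list of three; "turn": the turn, a rotation vector about the world's x, y, z in rad, a list of three. A call has 1 to 12 rows; each row shifts and turns the commanded pose from where the row before left it; what a row does not reach is not made up. A row lasts 1/8 s, in which the tool goes at most 62.5 mm and 10.7 degrees, less where a joint would pass 70% of its speed; a pose out of reach is approached as far as the arm can. A call is refused whole if a number of a shift passes 6.25 or a number of a turn 0.188, either way. A call with a gripper value outside its range is refused whole. "gripper" is the finger opening in cm, from 0 to 9.3, set as the call begins (left out, the last holds). The fingers move at their own pace and stop on an object; "force" is the grip in N (left out, the last holds). Time passes only in rows, so rows that do not move let the fingers close. It gives the time, the measured TCP pose, the force and the opening at its end, in the units of the state.
- robot.read_state(): the state, without advancing time (a new reading comes with each control period).
- read_camera(name): name is "scene" or "side" or "wrist"; returns a dict with "frame" (420x560x3 uint8, red, green, blue), "z_map" (420x560 float32, m along the optical axis (not along the pixel's ray), 0 where there is no reading), "fx", "fy", "cx", "cy" (pixels), "distortion" ([k1, k2, p1, p2, k3] as OpenCV has them; the pictures are not rectified), "eye" and "orientation" of the camera in the world. Camera axes: x right, y down, z forward; pixel columns grow to the right and rows downward; lengths in m; the calibration is good to about 2 mm. A picture is of the moment at which its call begins.
- robot.close_job(): hands the job in, once; it reports no verdict.
Trained networks look in a picture, given as the dict that the camera call returned (one of the last four; its "shot" number tells which), for a name from the list of things; names that differ only in an ending like _2 or _b are one class to them, and where a whole thing is asked for, a point or a joint stands for the part that bears it (a point fixed in the world has none). Each returns a list of dicts, best first, with "confidence" (0 to 1); they miss things now and then, are a little off and sometimes report something else, mostly with a low value. They report only what shows in the picture. A call takes as long as a camera call. They do not tell look-alikes from the thing itself.
- spotter.masks_of(picture, query): "pixels" (420x560 bool, what is visible of it) and "centre" ([row, column] in pixels, amid what is visible of it).
The state is a dict: "t": time; "q": joint angles; "dq": joint speeds; "joint_torque": joint torques, N m; "tool_pos": TCP position; "orientation": TCP orientation; "force": force on the tool from outside, world axes, zero at the start; "wrist_torque": the same for the moment, N m; "opening": finger opening in m.
Only numpy, scipy, OpenCV 4.12 (cv2) and the standard library are available. Lean on these libraries where they do the work, as an engineer would, in place of code of your own. Each camera call takes 0.05 s, during which the arm holds its last target. There are 200 camera calls.

## Working session

There is one attempt and no reset: what is moved stays moved. The work goes in short steps, Python scripts to look and compute and a tool call to move; the robot and the scene stay as the last step left them, time stands still between calls to the robot, and variables do not carry over. Pictures are saved under pics/ and viewed, about 8 in all and at most 12, crops included, and the job is handed in when it is done.

Besides the shell and the picture viewer there is one more tool, called after "Call:" as name(argument=value, ...) on one line, values as JSON. arm_command: Moves the arm, as the interface text tells. Its arguments: {"type":"object","properties":{"xyz":{"type":"array","items":{"type":"array","items":{"type":"number"}}},"turn":{"type":"array","items":{"type":"array","items":{"type":"number"}}},"gripper":{"type":"number"},"force":{"type":"number"}},"required":["xyz","turn"]}

```bash
mkdir -p pics; ls; cat > h.py <<'E'
import numpy as np, cv2
from scipy.spatial.transform import Rotation as R
from plant import robot, read_camera, spotter
def pose(p):
    o=np.array(p["orientation"],float)
    return (R.from_rotvec(o).as_matrix() if o.shape==(3,) else o if o.shape==(3,3) else R.from_quat(o).as_matrix()), np.array(p["eye"])
def KD(p):
    return np.array([[p["fx"],0,p["cx"]],[0,p["fy"],p["cy"]],[0,0,1.]]), np.array(p["distortion"],float)
def cloud(p):
    "world xyz for each pixel (nan where no depth)"
    K,D=KD(p); h,w=p["z_map"].shape
    u,v=np.meshgrid(np.arange(w,dtype=float),np.arange(h,dtype=float))
    n=cv2.undistortPoints(np.stack([u,v],-1).reshape(-1,1,2),K,D).reshape(h,w,2)
    z=np.where(p["z_map"]>0,p["z_map"],np.nan)
    M,e=pose(p)
    return np.dstack([n[...,0]*z,n[...,1]*z,z])@M.T+e
def proj(p,X):
    M,e=pose(p);K,D=KD(p)
    return cv2.projectPoints(((np.atleast_2d(X)-e)@M).reshape(-1,1,3),np.zeros(3),np.zeros(3),K,D)[0].reshape(-1,2)
def save(name,p,crop=None,s=1):
    f=p["frame"][...,::-1]
    if crop: r0,r1,c0,c1=crop; f=f[r0:r1,c0:c1]
    cv2.imwrite("pics/"+name,cv2.resize(f,None,fx=s,fy=s,interpolation=cv2.INTER_CUBIC))
E
python3 - <<'E'
from h import *
ps={n:read_camera(n) for n in("scene","side","wrist")}
for n,p in ps.items():
    save(n+"0.png",p); print(n,p["eye"],p["orientation"],p["fx"])
    for q in ("lamp_centre","cradle","crate","open_mouth","bottle_open"):
        if n=="wrist" and q=="crate":continue
        C=cloud(p)
        for m in spotter.masks_of(p,q)[:7]:
            P=C[m["pixels"]];P=P[~np.isnan(P[:,0])]
            print(n,q,round(m["confidence"],2),np.round(m["centre"]),m["pixels"].sum(),np.round(np.nanmedian(P,0),3),"top",np.round(P[:,2].max(),3) if len(P) else None)
f=np.vstack([np.hstack([ps["scene"]["frame"],ps["side"]["frame"]])])[...,::-1]
print(robot.read_state())
E
```

```text
pics
scene [ 0.91590818 -0.524596    1.13433691] [-2.47056401 -0.78567695  0.23129928] 418.83336875796056
scene lamp_centre 0.78 [294. 206.] 201 [ 0.516 -0.333  0.096] top 0.137
scene lamp_centre 0.63 [335. 189.] 300 [ 0.53  -0.438  0.072] top 0.125
scene lamp_centre 0.51 [269. 240.] 221 [ 0.526 -0.222  0.077] top 0.125
scene lamp_centre 0.19 [243. 285.] 2196 [ 0.586 -0.089  0.067] top 0.082
scene cradle 0.64 [148. 325.] 420 [0.511 0.232 0.128] top 0.196
scene cradle 0.58 [306. 220.] 1090 [ 0.525 -0.339  0.034] top 0.129
scene crate 0.77 [170. 339.] 972 [0.567 0.219 0.052] top 0.107
scene open_mouth 0.61 [134. 361.] 287 [0.57  0.353 0.131] top 0.194
side [-0.09425646 -0.81115211  0.86245155] [-2.09019657  0.74939925 -0.36507686] 458.3976863357461
side lamp_centre 0.84 [272. 330.] 346 [ 0.51  -0.225  0.064] top 0.123
side lamp_centre 0.74 [328. 400.] 545 [ 0.513 -0.444  0.064] top 0.124
side lamp_centre 0.62 [295. 360.] 432 [ 0.501 -0.335  0.085] top 0.136
side lamp_centre 0.18 [158. 226.] 219 [0.554 0.295 0.163] top 0.193
side cradle 0.83 [314. 356.] 1341 [ 0.486 -0.344  0.035] top 0
[... 316 characters left out ...]
.2 [392. 213.] 1855 [0.469 0.359 0.023] top 0.064
{'t': 0.85, 'q': array([ 1.07154263e+00,  1.30352257e-01,  1.48819121e+00, -5.00120734e-05,
        1.52298735e+00, -8.53515033e-02]), 'dq': array([-0.00078155,  0.00069108,  0.00182266,  0.00130037, -0.00021703,
        0.00224123]), 'joint_torque': array([-1.33336500e-03, -5.59747732e+01, -4.92037654e+01,  7.65373511e-02,
        2.27839476e-02,  4.39665132e-05]), 'tool_pos': array([0.24127541, 0.54935679, 0.40476859]), 'orientation': array([6.45507915e-01, 3.07449369e+00, 7.03890015e-05]), 'force': array([-0.20113465, -0.53802896, -0.45557544]), 'wrist_torque': array([-0.06713328, -0.00521117, -0.00959677]), 'opening': 0.09314477172576069}
```

```bash
python3 - <<'E'
import cv2,numpy as np
a=cv2.imread("pics/scene0.png");b=cv2.imread("pics/side0.png")
f=lambda i,r,c:cv2.resize(i[r:r+100,c:c+133],(400,300),interpolation=cv2.INTER_CUBIC)
cv2.imwrite("pics/comp.png",np.vstack([np.hstack([f(a,100,280),f(a,255,160)]),np.hstack([f(b,130,150),f(b,245,300)])]))
E
```

```text
(no output)
```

View pics/comp.png

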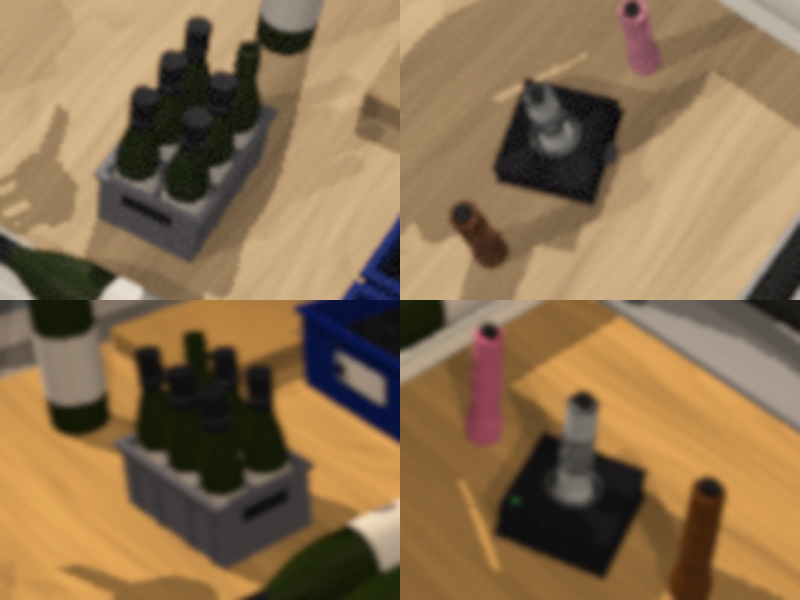

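View pics/scene0.png

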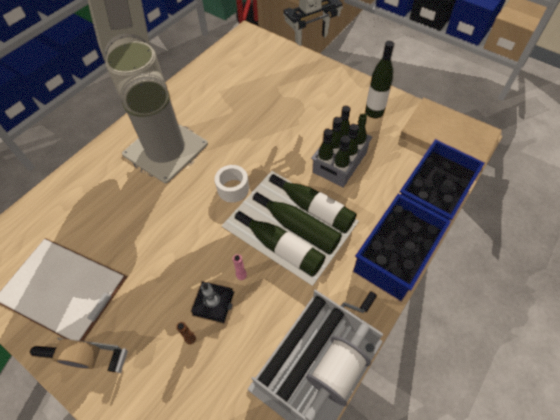

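In the pictures, the lamp candidates are pink (scene 240,269), brown (189,335) and the metallic one in the black cradle (206,294). The metallic one is the lamp. In the crate, the far bottle (scene about 362,115; side about 215,143) has a thin green neck without a cap, so it is the open one. Next I measure these points.

```bash
python3 - <<'E'
from h import *
for n in("scene","side"):
    p=read_camera(n);C=cloud(p);Z=C[...,2]
    reg=(C[...,0]>.4)&(C[...,0]<.7)&(C[...,1]>.15)&(C[...,1]<.42)
    for lo in(.165,.183):
        k,l,s,c=cv2.connectedComponentsWithStats((reg&(Z>lo)).astype(np.uint8))
        for i in range(1,k):
            if s[i,4]>5:
                P=C[l==i];print(n,lo,np.round(c[i]),s[i,4],np.round(np.median(P,0),3),"min",P.min(0).round(3),"max",P.max(0).round(3))
    lr=(abs(C[...,0]-.505)<.05)&(abs(C[...,1]+.335)<.05)&(Z>.118)
    P=C[lr];print("lamp top",len(P),np.median(P,0).round(4),P.max(0).round(3))
    t=(C[...,0]>.3)&(C[...,0]<.9)&(C[...,1]>.43)&(C[...,1]<.8)&(Z>.12)&(Z<.36);P=C[t]
    if len(P):print("tall",len(P),np.median(P,0).round(3),P.min(0).round(3),P.max(0).round(3), np.median(P[P[:,2]>.25],0))
w=read_camera("wrist");M,e=pose(w);s=robot.read_state();T=R.from_rotvec(s["orientation"]).as_matrix()
print("cam axes in tool\n",(T.T@M).round(3),"eye in tool",(T.T@(e-s["tool_pos"])).round(4))
E
```

```text
scene 0.165 [345. 111.] 98 [0.502 0.353 0.188] min [0.486 0.342 0.167] max [0.515 0.377 0.195]
scene 0.165 [362. 119.] 90 [0.559 0.359 0.18 ] min [0.547 0.348 0.165] max [0.572 0.377 0.194]
scene 0.165 [337. 122.] 104 [0.506 0.296 0.188] min [0.49  0.287 0.165] max [0.518 0.315 0.195]
scene 0.165 [353. 129.] 104 [0.562 0.3   0.189] min [0.546 0.291 0.165] max [0.574 0.323 0.196]
scene 0.165 [327. 134.] 104 [0.509 0.237 0.189] min [0.49  0.228 0.166] max [0.52  0.257 0.195]
scene 0.165 [345. 142.] 106 [0.566 0.242 0.188] min [0.55  0.234 0.165] max [0.578 0.262 0.195]
scene 0.183 [346. 109.] 64 [0.5   0.357 0.191] min [0.486 0.342 0.184] max [0.514 0.377 0.195]
scene 0.183 [362. 116.] 39 [0.557 0.363 0.187] min [0.547 0.35  0.183] max [0.572 0.377 0.194]
scene 0.183 [337. 120.] 64 [0.505 0.3   0.19 ] min [0.49  0.287 0.183] max [0.518 0.315 0.195]
scene 0.183 [353. 127.] 68 [0.56  0.304 0.191] min [0.546 0.291 0.183] max [0.573 0.323 0.196]
scene 0.183 [327. 132.] 71 [0.507 0.24  0.19 ] min [0.49  0.228 0.183] max [0.52  0.257 0.195]
scene 0.183 [345. 140.] 70 [0.565 0.246 0.191] min 
[... 747 characters left out ...]
.183] max [0.509 0.374 0.193]
side 0.183 [223. 148.] 50 [0.555 0.304 0.189] min [0.54  0.29  0.185] max [0.57  0.322 0.194]
side 0.183 [209. 154.] 54 [0.498 0.297 0.19 ] min [0.485 0.286 0.183] max [0.512 0.315 0.193]
side 0.183 [235. 154.] 52 [0.559 0.244 0.189] min [0.546 0.233 0.184] max [0.574 0.262 0.194]
side 0.183 [220. 161.] 57 [0.501 0.239 0.19 ] min [0.489 0.225 0.183] max [0.515 0.259 0.194]
lamp top 101 [ 0.5039 -0.3328  0.1274] [ 0.519 -0.315  0.136]
tall 870 [0.499 0.565 0.193] [0.3   0.541 0.12 ] [0.542 0.624 0.348] [0.50222053 0.57344432 0.28380013]
cam axes in tool
 [[ 0.001 -0.962 -0.273]
 [ 1.     0.     0.001]
 [-0.001 -0.273  0.962]] eye in tool [ 0.0765 -0.0006  0.0202]
```

Open mouth is near (0.557, 0.362, 0.189) and the lamp near (0.507, -0.333, top about 0.134); both heights match the sizes given. I take a close wrist look at the crate first.

Call:
arm_command(xyz=[[4, -2.3, 0.6], [4, -2.3, 0.6], [4, -2.3, 0.6], [4, -2.3, 0.6], [4, -2.3, 0.6], [4, -2.3, 0.6], [4, -2.3, 0.6], [4, -2.3, 0.6], [0, 0, 0], [0, 0, 0]], turn=[[0, 0, -0.073], [0, 0, -0.073], [0, 0, -0.073], [0, 0, -0.073], [0, 0, -0.073], [0, 0, -0.073], [0, 0, -0.073], [0, 0, -0.073], [0, 0, 0], [0, 0, 0]], gripper=0)

```text
t: 2.25
tool_pos: [0.5611, 0.3654, 0.4524]
orientation: [-1.502, -2.758, 0.001]
force: [-0.6, -0.0, 0.0]
opening: 0.0015
```

```bash
python3 - <<'E'
from h import *
p=read_camera("wrist");C=cloud(p);Z=C[...,2];save("w1.png",p)
reg=(C[...,0]>.4)&(C[...,0]<.7)&(C[...,1]>.15)&(C[...,1]<.42)&(Z<.2)
k,l,s,c=cv2.connectedComponentsWithStats((reg&(Z>.18)).astype(np.uint8))
for i in range(1,k):
    if s[i,4]>30:
        P=C[l==i];ctr,r=cv2.minEnclosingCircle(P[:,:2].astype(np.float32))
        print(np.round(c[i]),s[i,4],np.median(P,0).round(4),"circle",np.round(ctr,4),round(r,4),P.min(0).round(3),P.max(0).round(3))
for m in spotter.masks_of(p,"bottle_open")[:6]: print(m["confidence"],m["centre"])
print(proj(p,[.557,.362,.189]))
E
```

```text
[202. 179.] 1132 [0.4991 0.3606 0.1907] circle [0.4989 0.3594] 0.0145 [0.485 0.345 0.18 ] [0.513 0.374 0.194]
[269. 213.] 549 [0.5574 0.3646 0.1881] circle [0.5576 0.3639] 0.0135 [0.544 0.351 0.18 ] [0.57  0.376 0.19 ]
[172. 238.] 1052 [0.5025 0.3048 0.1905] circle [0.5021 0.3021] 0.0148 [0.488 0.288 0.18 ] [0.517 0.317 0.193]
[229. 262.] 460 [0.5523 0.3111 0.1904] circle [0.5526 0.3097] 0.0126 [0.545 0.298 0.18 ] [0.562 0.321 0.192]
[140. 289.] 645 [0.501  0.2485 0.1903] circle [0.5044 0.2447] 0.0147 [0.491 0.23  0.18 ] [0.51  0.259 0.192]
0.96 [191.3, 268.9]
[[266.81311553 216.05942637]]
```

View pics/w1.png

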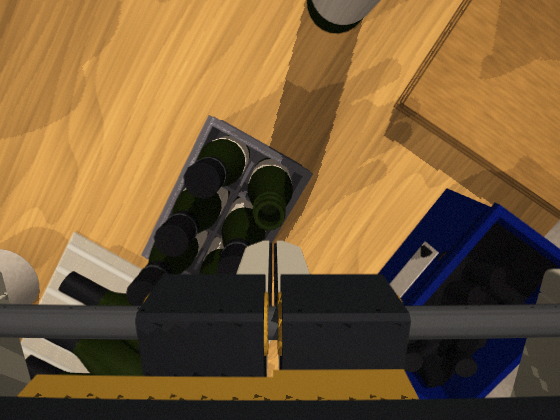

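Wrist view: the green ring with a dark bore at (269,213) is the open mouth, confirmed at (0.5576, 0.3639, 0.188); the five others have black caps. Going to the lamp.

Call:
arm_command(xyz=[[-0.45, -5.8, 0], [-0.45, -5.8, 0], [-0.45, -5.8, 0], [-0.45, -5.8, 0], [-0.45, -5.8, 0], [-0.45, -5.8, 0], [-0.45, -5.8, 0], [-0.45, -5.8, 0], [-0.45, -5.8, 0], [-0.45, -5.8, -1], [-0.45, -5.8, -1], [-0.45, -5.8, -1]], turn=[[0, 0, -0.097], [0, 0, -0.097], [0, 0, -0.097], [0, 0, -0.097], [0, 0, -0.097], [0, 0, -0.097], [0, 0, -0.097], [0, 0, -0.097], [0, 0, -0.097], [0, 0, -0.097], [0, 0, -0.097], [0, 0, -0.097]])

```text
t: 3.85
tool_pos: [0.5072, -0.3311, 0.4227]
orientation: [2.772, 1.477, 0.001]
force: [0.3, 0.8, -0.4]
opening: 0.0005
```

Call:
arm_command(xyz=[[0, 0, 0], [0, 0, 0], [0, 0, 0]], turn=[[0, 0, 0], [0, 0, 0], [0, 0, 0]])

```text
t: 4.22
tool_pos: [0.5078, -0.3289, 0.4234]
orientation: [2.769, 1.482, 0.001]
force: [0.0, 0.3, 0.8]
opening: -0.0
```

```bash
python3 - <<'E'
from h import *
p=read_camera("wrist");C=cloud(p);Z=C[...,2];save("w2.png",p)
reg=(abs(C[...,0]-.507)<.05)&(abs(C[...,1]+.333)<.05)
for lo,hi in((.129,.14),(.118,.129),(.06,.14)):
    P=C[reg&(Z>lo)&(Z<hi)]
    if len(P)>4:
        ctr,r=cv2.minEnclosingCircle(P[:,:2].astype(np.float32))
        print(lo,len(P),np.median(P,0).round(4),"circle",np.round(ctr,4),round(r,4))
s=robot.read_state();T=R.from_rotvec(s["orientation"]).as_matrix();print(s["tool_pos"],"toolz",T[:,2].round(4),"jaw",T[:,1].round(3),s["force"],s["q"].round(3))
for m in spotter.masks_of(p,"lamp_centre")[:3]: print(m["confidence"],m["centre"])
print(proj(p,[.507,-.333,.133]))
E
```

```text
0.129 287 [ 0.5079 -0.3277  0.1329] circle [ 0.5075 -0.3279] 0.0085
0.118 336 [ 0.5102 -0.3244  0.127 ] circle [ 0.5071 -0.3283] 0.0129
0.06 905 [ 0.5104 -0.3238  0.127 ] circle [ 0.5075 -0.3282] 0.0131
[ 0.50782987 -0.3289951   0.42346514] toolz [ 1.e-03 -4.e-04 -1.e+00] jaw [ 0.832 -0.555  0.001] [ 0.16633464 -0.08134368 -0.94976992] [-0.66   0.136  1.448  0.     1.557 -0.071]
0.81 [89.2, 216.7]
0.81 [253.5, 331.6]
0.67 [192.0, 272.2]
[[274.65612151 209.27889586]]
```

View pics/w2.png

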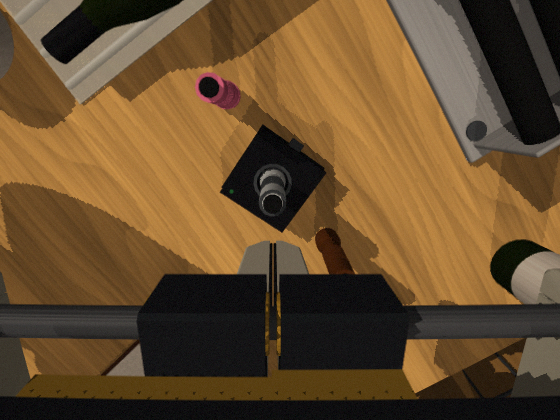

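The lamp's switch top shows at (272,204); the fit gives a 17 mm circle at (0.5075, -0.328, 0.133), matching the sizes given. Pink (210,88) and brown (330,245) stay clear of the fingers. I descend with closed fingers to press.

Call:
arm_command(xyz=[[0, 0.1, -3.3], [0, 0, -3.3], [0, 0, -2.5], [0, 0, -0.8], [0, 0, 0], [0, 0, 0]], turn=[[0, 0, 0], [0, 0, 0], [0, 0, 0], [0, 0, 0], [0, 0, 0], [0, 0, 0]])

```text
t: 5.08
tool_pos: [0.5078, -0.3298, 0.3255]
orientation: [2.77, 1.478, 0.002]
force: [-0.1, -0.3, 0.7]
opening: 0.0007
```

Call:
arm_command(xyz=[[0, 0, -0.2], [0, 0, -0.2], [0, 0, -0.2], [0, 0, -0.1], [0, 0, 0], [0, 0, 0]], turn=[[0, 0, 0], [0, 0, 0], [0, 0, 0], [0, 0, 0], [0, 0, 0], [0, 0, 0]])

```text
t: 5.82
tool_pos: [0.5073, -0.3297, 0.3171]
orientation: [2.772, 1.478, 0.0]
force: [0.6, -0.4, 3.7]
opening: 0.0006
```

Call:
arm_command(xyz=[[0, 0.1, -0.1], [0, 0, -0.1], [0, 0, -0.1], [0, 0, 0], [0, 0, 0]], turn=[[0, 0, 0], [0, 0, 0], [0, 0, 0], [0, 0, 0], [0, 0, 0]])

```text
t: 6.45
tool_pos: [0.5077, -0.3291, 0.3155]
orientation: [2.77, 1.477, 0.001]
force: [-1.9, -1.1, 10.9]
opening: 0.0009
```

Switch pressed with 10.9 N (fully in at about 5 N). I raise, open the gripper and re-check the lamp.

Call:
arm_command(xyz=[[0, 0, 1], [0, 0, 2], [0, 0, 3], [0, 0, 3], [0, 0, 0], [0, 0, 0], [0, 0, 0], [0, 0, 0]], turn=[[0, 0, 0], [0, 0, 0], [0, 0, 0], [0, 0, 0], [0, 0, 0], [0, 0, 0], [0, 0, 0], [0, 0, 0]], gripper=9.3)

```text
t: 7.45
tool_pos: [0.507, -0.3285, 0.4024]
orientation: [-2.77, -1.477, 0.001]
force: [0.5, 0.8, -0.8]
opening: 0.076
```

```bash
python3 - <<'E'
from h import *
S=[]
for i in range(4):
    p=read_camera("wrist");C=cloud(p);Z=C[...,2];s=robot.read_state();S.append(s["tool_pos"])
    reg=(abs(C[...,0]-.507)<.05)&(abs(C[...,1]+.333)<.05)
    for lo,hi in((.129,.14),(.118,.129)):
        P=C[reg&(Z>lo)&(Z<hi)]
        if len(P)>4:
            ctr,r=cv2.minEnclosingCircle(P[:,:2].astype(np.float32)); print(lo,len(P),np.round(ctr,4),round(r,4),np.median(P[:,2]).round(4))
print(np.round(S,4),s["opening"],s["force"].round(1),s["t"])
E
```

```text
0.129 329 [ 0.5075 -0.3281] 0.0087 0.1329
0.118 397 [ 0.5075 -0.328 ] 0.0127 0.1272
0.129 337 [ 0.5086 -0.3268] 0.0117 0.1329
0.118 385 [ 0.5073 -0.328 ] 0.0129 0.1271
0.129 328 [ 0.5094 -0.3262] 0.0107 0.133
0.118 391 [ 0.5077 -0.328 ] 0.0127 0.1271
0.129 330 [ 0.509  -0.3282] 0.0097 0.133
0.118 389 [ 0.5074 -0.3281] 0.0128 0.1272
[[ 0.5071 -0.3285  0.4027]
 [ 0.5071 -0.3285  0.4029]
 [ 0.5072 -0.3286  0.4032]
 [ 0.5072 -0.3286  0.4034]] 0.09098338964267101 [-0.2 -0.5  0.1] 7.65
```

Call:
arm_command(xyz=[[0, 0.05, -3], [0, 0, -3], [0, 0, -3], [0, 0, -3], [0, 0, -2], [0, 0, -1], [0, 0, 0], [0, 0, 0]], turn=[[0, 0, 0], [0, 0, 0], [0, 0, 0], [0, 0, 0], [0, 0, 0], [0, 0, 0], [0, 0, 0], [0, 0, 0]])

```text
t: 8.65
tool_pos: [0.5077, -0.3285, 0.2551]
orientation: [2.77, 1.477, 0.001]
force: [0.9, -0.7, 0.7]
opening: 0.0927
```

Call:
arm_command(xyz=[[0, 0, 0], [0, 0, 0], [0, 0, 0], [0, 0, 0], [0, 0, 0], [0, 0, 0], [0, 0, 0], [0, 0, 0], [0, 0, 0], [0, 0, 0]], turn=[[0, 0, 0], [0, 0, 0], [0, 0, 0], [0, 0, 0], [0, 0, 0], [0, 0, 0], [0, 0, 0], [0, 0, 0], [0, 0, 0], [0, 0, 0]], gripper=0, force=30)

```text
t: 9.9
tool_pos: [0.5072, -0.3281, 0.2537]
orientation: [2.772, 1.478, 0.0]
force: [0.6, -0.0, -0.7]
opening: 0.0246
```

Gripped at 24.6 mm. Lifting.

Call:
arm_command(xyz=[[0, 0, 0.5], [0, 0, 1], [0, 0, 2], [0, 0, 2.5], [0, 0, 3], [0, 0, 3], [0, 0, 3], [0, 0, 3], [0, 0, 3], [0, 0, 2], [0, 0, 1.5], [0, 0, 0.5]], turn=[[0, 0, 0], [0, 0, 0], [0, 0, 0], [0, 0, 0], [0, 0, 0], [0, 0, 0], [0, 0, 0], [0, 0, 0], [0, 0, 0], [0, 0, 0], [0, 0, 0], [0, 0, 0]])

```text
t: 11.4
tool_pos: [0.5073, -0.3282, 0.5047]
orientation: [2.771, 1.478, 0.001]
force: [0.2, 0.4, -1.4]
opening: 0.0246
```

```bash
cat >> h.py <<'E'
def lampfit(p,axis0,zlo,zhi):
    "near-side points of lamp barrel around expected axis: fit axis as circle r=12.5 mm per height half"
    from scipy.optimize import least_squares
    C=cloud(p);P=C[(np.hypot(C[...,0]-axis0[0],C[...,1]-axis0[1])<.022)&(C[...,2]>zlo)&(C[...,2]<zhi)]
    if len(P)<30: return len(P),None
    zm=(zlo+zhi)/2
    f=lambda v:np.hypot(P[:,0]-v[0]-v[2]*(P[:,2]-zm),P[:,1]-v[1]-v[3]*(P[:,2]-zm))-.0125
    v=least_squares(f,[*axis0,0,0],loss="soft_l1",f_scale=.001).x
    return len(P),v.round(4)
E
python3 - <<'E'
from h import *
s=robot.read_state();print(s["tool_pos"],s["opening"],s["force"],s["t"])
a=s["tool_pos"][:2];l=s["tool_pos"][2]-.2537+.012;print("lens z exp",l)
for n in("scene","side","wrist"):
    p=read_camera(n);C=cloud(p);print(n,lampfit(p,a,l+.032,l+.052))
    m=(np.hypot(C[...,0]-a[0],C[...,1]-a[1])<.025)&(C[...,2]>l-.03)&(C[...,2]<l+.05);P=C[m]
    print("zmin",np.sort(P[:,2])[:8].round(4) if len(P) else 0)
    if n=="side":
        u=proj(p,[*a,l+.04])[0].astype(int); save("lift.png",p,(max(0,u[1]-75),u[1]+75,max(0,u[0]-100),u[0]+100),4)
E
```

```text
[ 0.50726913 -0.32816941  0.50471424] 0.024623914550425677 [ 0.20985274  0.43146118 -1.40446555] 11.4
lens z exp 0.2630142420196357
scene (0, None)
zmin 0
side (96, array([ 0.5075, -0.3282, -0.004 ,  0.0074]))
zmin [0.2609 0.2632 0.2635 0.2639 0.2641 0.2644 0.2644 0.2644]
wrist (396, array([ 0.5068, -0.328 ,  0.0196,  0.0219]))
zmin [0.262  0.2622 0.2628 0.263  0.2631 0.2633 0.2634 0.2634]
```

View pics/lift.png

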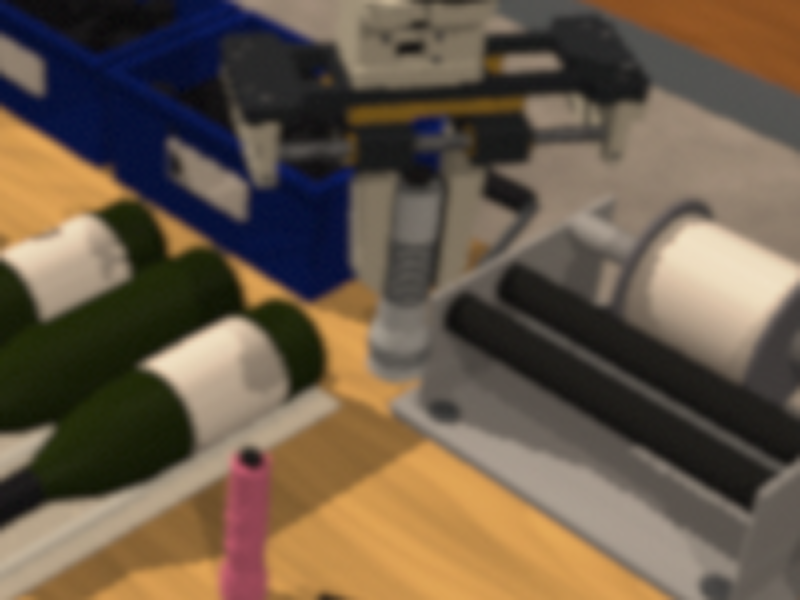

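The side crop shows the lamp held upright between the fingers, lens at z about 0.263 (foot at about crop 395,370) and axis under the TCP. Carrying it over, at that height, to the crate.

Call:
arm_command(xyz=[[0.21, 1, 0], [0.21, 2, 0], [0.21, 3, 0], [0.21, 3.6, 0], [0.21, 3.6, 0], [0.21, 3.6, 0], [0.21, 3.6, 0], [0.21, 3.6, 0], [0.21, 3.6, 0], [0.21, 3.6, 0], [0.21, 3.6, 0], [0.21, 3.6, 0]], turn=[[0, 0, 0.048], [0, 0, 0.048], [0, 0, 0.048], [0, 0, 0.048], [0, 0, 0.048], [0, 0, 0.048], [0, 0, 0.048], [0, 0, 0.048], [0, 0, 0.048], [0, 0, 0.048], [0, 0, 0.048], [0, 0, 0.048]])

```text
t: 13.05
tool_pos: [0.5316, 0.0583, 0.5035]
orientation: [-2.233, -2.21, -0.0]
force: [-0.1, 0.2, -1.3]
opening: 0.0245
```

Call:
arm_command(xyz=[[0.21, 3.6, 0], [0.21, 3.6, 0], [0.21, 3.6, 0], [0.21, 3.6, 0], [0.21, 3.6, 0], [0.21, 3.6, 0], [0.21, 3, 0], [0.21, 2.5, 0], [0.21, 2, 0], [0.21, 1, 0], [0.21, 0.5, 0], [0.21, 0.2, 0]], turn=[[0, 0, 0.048], [0, 0, 0.048], [0, 0, 0.048], [0, 0, 0.048], [0, 0, 0.048], [0, 0, 0.048], [0, 0, 0.048], [0, 0, 0.048], [0, 0, 0.048], [0, 0, 0.048], [0, 0, 0.048], [0, 0, 0.048]])

```text
t: 14.55
tool_pos: [0.5571, 0.3644, 0.5035]
orientation: [-1.514, -2.752, 0.001]
force: [0.5, 0.6, -1.0]
opening: 0.0249
```

Call:
arm_command(xyz=[[0, 0, 0], [0, 0, 0], [0, 0, 0], [0, 0, 0]], turn=[[0, 0, 0], [0, 0, 0], [0, 0, 0], [0, 0, 0]])

```text
t: 15.05
tool_pos: [0.5576, 0.3637, 0.5038]
orientation: [1.52, 2.749, 0.0]
force: [0.3, -0.3, -1.9]
opening: 0.0242
```

```bash
cat > chk.py <<'E'
from h import *
import sys
s=robot.read_state();T=R.from_rotvec(s["orientation"]).as_matrix()
print(s["tool_pos"].round(4),"toolz",T[:,2].round(4),s["opening"],s["force"].round(1),s["t"])
a=s["tool_pos"][:2];l=s["tool_pos"][2]-.2537+.012;print("lens z exp",l)
for n in("scene","side","wrist"):
    p=read_camera(n);C=cloud(p);print(n,"barrel",lampfit(p,a,l+.032,l+.052))
    near=np.hypot(C[...,0]-a[0],C[...,1]-a[1])<.03
    P=C[near&(C[...,2]>l-.008)&(C[...,2]<l+.02)];print(" head zmin",np.sort(P[:,2])[:6].round(4), "n",len(P))
    P=C[(np.hypot(C[...,0]-.5576,C[...,1]-.3639)<.03)&(C[...,2]>.176)&(C[...,2]<.193)]
    if len(P)>5: print(" mouth circle",*np.round(cv2.minEnclosingCircle(P[:,:2].astype(np.float32)),4) if 0 else cv2.minEnclosingCircle(P[:,:2].astype(np.float32)),len(P),P[:,2].max())
    if n in("side","wrist"):
        u=proj(p,[*a,l])[0].astype(int); save(sys.argv[1]+n+".png",p,(max(0,u[1]-60),u[1]+60,max(0,u[0]-80),u[0]+80),5)
E
python3 chk.py a
```

```text
[0.5576 0.3637 0.5038] toolz [ 1.e-04  0.e+00 -1.e+00] 0.0242364576076325 [ 0.3 -0.3 -1.9] 15.05
lens z exp 0.26214017177308707
scene barrel (53, array([ 0.557 ,  0.3659, -0.0378, -0.0506]))
 head zmin [0.2642 0.2643 0.2648 0.2653 0.2655 0.2662] n 53
 mouth circle (0.5598170757293701, 0.36268290877342224) 0.016388390213251114 59 0.19095565213787824
side barrel (52, array([5.551e-01, 3.646e-01, 2.460e-02, 2.000e-04]))
 head zmin [0.2607 0.2626 0.2628 0.263  0.2639 0.2639] n 65
 mouth circle (0.5547805428504944, 0.3621123731136322) 0.016013670712709427 50 0.191602103067538
wrist barrel (382, array([ 0.5568,  0.364 , -0.0146,  0.0239]))
 head zmin [0.2616 0.262  0.2626 0.263  0.2631 0.2633] n 344
 mouth circle (0.5581887364387512, 0.36333757638931274) 0.013827440328896046 289 0.19071621098012453
```

The lamp is over the mouth within about 1–2 mm in every camera. Lowering by 6.3 cm.

Call:
arm_command(xyz=[[0, 0, -0.5], [0, 0, -1], [0, 0, -1], [0, 0, -1], [0, 0, -1], [0, 0, -0.8], [0, 0, -0.5], [0, 0, -0.3], [0, 0, -0.2], [0, 0, 0], [0, 0, 0], [0, 0, 0]], turn=[[0, 0, 0], [0, 0, 0], [0, 0, 0], [0, 0, 0], [0, 0, 0], [0, 0, 0], [0, 0, 0], [0, 0, 0], [0, 0, 0], [0, 0, 0], [0, 0, 0], [0, 0, 0]])

```text
t: 16.7
tool_pos: [0.5577, 0.3639, 0.441]
orientation: [1.52, 2.749, 0.001]
force: [0.5, 0.1, -1.1]
opening: 0.0246
```

```bash
python3 chk.py b; python3 -c "
import cv2,numpy as np
cv2.imwrite('pics/bb.png',np.vstack([cv2.resize(cv2.imread('pics/b%s.png'%n),(400,300)) for n in('side','wrist')]))"
```

```text
[0.5577 0.3639 0.441 ] toolz [ 4.e-04  2.e-04 -1.e+00] 0.024584501153338014 [ 0.5  0.1 -1.1] 16.7
lens z exp 0.1993070119972754
scene barrel (44, array([ 0.5569,  0.3652, -0.0302, -0.043 ]))
 head zmin [0.1919 0.1999 0.2016 0.2022 0.2024 0.2025] n 44
 mouth circle (0.5591091513633728, 0.3606291711330414) 0.013114448636770248 43 0.19189360672674804
side barrel (49, array([ 0.5547,  0.3642, -0.0285,  0.0314]))
 head zmin [0.1981 0.1992 0.2002 0.2013 0.2014 0.2021] n 60
 mouth circle (0.5561614036560059, 0.3577479422092438) 0.016001176089048386 49 0.19105855040874264
wrist barrel (385, array([ 0.5569,  0.3641, -0.0142,  0.0255]))
 head zmin [0.1989 0.199  0.1994 0.1999 0.1999 0.2003] n 345
 mouth circle (0.5541167259216309, 0.3699621856212616) 0.010686051100492477 68 0.18356756703540725
```

View pics/bb.png

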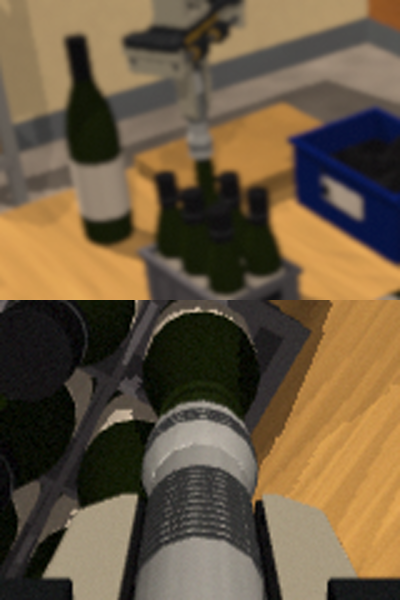

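The side crop shows the lamp upright just above the uncapped neck (200,160). The wrist crop shows the head centred over the neck (200,400) with a gap. The lens is about 10 mm above the rim, so I hand in.

```bash
python3 -c "
from plant import robot
print(robot.close_job());s=robot.read_state();print(s['t'],s['tool_pos'],s['opening'],s['force'])"
```

```text
the job is handed in; nothing more can be done
None
the job is handed in; nothing more can be done
```

I pressed the lamp's tail switch in its cradle, lifted the lamp out and carried it to the uncapped bottle. I handed the job in at about 17 s with the gripper still holding it there. No verdict comes back, so what follows is from my own checks.

- **Switch:** pressed with closed fingers at 10.9 N, against about 5 N needed to push it fully in. The lamp had not moved in the cradle afterwards.
- **Grip:** 30 N set, fingers stopped at 24.6 mm on the 25 mm barrel.
- **Hold:** the lens is at z of about 0.199 m, roughly 10 mm above the rim. The tool is vertical to within 0.001 rad.
- **Centring:** the lamp axis is about 1 mm from the mouth as I measured it before lowering, by tool position and wrist camera. The side camera put the barrel about 3 mm off.
- **Contact:** wrist force stayed near zero apart from the lamp's weight, and I saw no contact with a bottle in the last pictures.

**Checks that disagreed:**
- After lowering, the mouth fits scattered by up to about 7 mm, because the lamp hides part of the rim. I relied on the earlier clear view.
- The camera fits of the lamp's tilt were also noisy, at up to about 0.05 rad. That is still within the 0.12 rad allowed.
- I did not re-measure the other bottles at the end.

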